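# Seat a stretcher bar in the framing jig and clamp it

### The job

Slide the loose wooden stretcher bar along the jig board until it lies square and home against both the long metal fence and the stop block, pressing it only gently against them. Then push the clamp handle down with shut fingers, firmly but without slamming, over centre to its rest, so that the rubber pad holds the bar there; leave the clamp shut and the jars, muller and eraser where they stand.

Things in the scene. Friction and masses are not known exactly. Their poses are not given: they have to be found in the camera images.
- jig: Grey board fixed to the table, 200 (x) x 160 (y) x 18 mm, origin under its centre; all positions here are in its frame, in mm; its yaw varies 0 to 0.3 rad. +x side: fence. A toggle clamp is screwed on near the -y end (centre line y = -35, foot 46 wide at x -53 to 13, up to 66 high). Its open arm rises over the bar to 130 above the table at x up to 45, 18 wide in y; closing, it comes down.
- fence: Straight aluminium strip along the jig's y axis, fixed, 14 mm thick (x), 160 mm long, 12 mm high. Origin under its centre, at jig (86, 0, 18) mm; the face that the bar must lie against looks to the jig's -x and is 7 mm from the origin, at jig x = 79 mm.
- stop: Dark steel stop block on the jig board, fixed at a place along y that differs from run to run: 36 (x) x 16 (y) x 20 mm high, axes as the jig's. Origin under its centre; the face that the bar's end must touch looks to the jig's +y and is 8 mm from the origin.
- bar: Loose wooden bar, 28 (x) x 110 (y) x 30 mm high, 50 to 100 g, flat on the board, long axis roughly along the jig's y. Origin at its centre, 15 mm over the board. It starts 9 to 21 mm short of home in x, 13 to 39 in y, turned up to 0.12 rad. Its half away from the stop (+y) is clear of the clamp: it can be gripped there from above across its width, above the 12 mm high fence.
- pad: Round black rubber pad, 18 mm across, on a sprung spindle (6 N per mm) at the end of the clamp arm. Origin at the centre of its underside. With the clamp shut it stands on the bar's top at jig (65, -35) mm and presses it down with about 30 N.
- knob (a point): Centre of the black ball, 26 mm in diameter, at the end of the clamp handle: the place to push. The rod behind it is 15 mm thick.
- handle_pivot (a point): Centre of the handle's hinge pin, at jig (-30, -35, 52) mm; the pin lies along the jig's y. The ball's centre goes round it at a radius of 115 mm, in the jig's x-z plane, on its -x side.
- clamp_handle (a joint): Handle angle, rad: 0 fully open (rod 1.08 above level, pointing to the jig's -x and up); the rod stands 1.08 - value above level, falling as the ball is pushed down towards -x. At the ball it takes up to 15 N at first, about 7 N once the pad meets the bar (0.65); dead centre 1.03, end stop 1.15, just below level. Let go before centre it springs back; past centre it pulls itself shut and stays.
- jar_a: Black pigment jar with grey lid, 44 mm wide, 66 mm high, a bystander near the robot. Origin under its centre.
- jar_b: Black pigment jar with grey lid, 44 mm wide, 71 mm high, a bystander beyond the jig. Origin under its centre.
- muller: Glass muller with brown wooden knob, 60 mm wide, 104 mm high, a bystander beyond the jig. Origin under its centre.
- eraser: Small pale eraser, 22 x 50 x 13 mm, a bystander near the robot. Origin under its centre.

How it is judged:
By the outcome, as a careful person would: the job done as asked, in the order asked, and still so for the second after the job is handed in, with the robot touching nothing.
It also fails if it takes over 48 s, if anything falls off the work surface, if the arm or the gripper's body presses on something with over 40 N, if the wrist force passes 120 N, or if a joint passes its speed limit or range.

### The arm

A 7-joint arm with a two-finger parallel gripper is mounted at the origin on a cart in front of the work surface, level with it; the furniture and walls round the work are solid. World frame = base frame: x ahead of the robot, y to its left, z up, the work surface at z = 0. Lengths are in m, angles in degrees, forces in N, time in s.
With the tool pointing down it reaches from about 0.425 to 0.875 m from the base axis. Payload 8.4 kg.
Tool frame: the origin (TCP) lies on the centre line of the jaws, within the pads' length; the fingertips stand 11 mm ahead of it and the grasp point (between the pads) lies 8 mm behind it; z points along the fingers, y is the direction in which the jaws open and shut (so a half turn about z gives the same grasp; the last joint's range is limited). The gripper opens to 85 mm and grips with 20 to 120 N. Pads are 22 mm wide; open, the fingers measure 114 mm over their backs; the gripper's body (76 mm by 85 mm) begins 54 mm behind the grasp point. The pads swing forward as they close: fully open they stand 13 mm farther back than shut.
Start: joints at [-75.413, 19.091, 2.286, 83.961, -0.768, 76.965, -3.352], TCP at [0.225, 0.61, 0.242] pointing down, gripper open.
Joint ranges: [-147.57, 147.57], [-21.85, 119.76], [-74.77, 79.35], [14.55, 137.4], [-85.83, 265.84], [4.83, 119.75], [-152.11, 152.11]. Speed limits (degrees/s): [127.2, 127.2, 159.86, 159.86, 180, 180, 180].

### API

Orientations are given as [roll, pitch, yaw] about the fixed x, y, z axes, in that order (R = Rz(yaw) Ry(pitch) Rx(roll)).
In Python, from plant import r gives the robot as it stands.
- The arm moves only by the shell command python3 -m crank 'ROWS'. ROWS is JSON, a list of rows, each a list of 3 entries, a list of its own where there are three numbers: the opening, from 0 (shut) to 1 (fully open), then the shift along the world's x, y, z in m, then the turn about the world's z in rad. In form: [[gripper, [tx, ty, tz], twist], ...]. A call has 1 to 8 rows; each row is the pose to reach, as a shift and turn from the pose commanded when the call began; what a row does not reach only later rows make up. A row lasts 1/12 s, in which the tool goes at most 41.7 mm and 7.16 degrees, less where a joint would pass 70% of its speed; a pose out of reach is approached as far as the arm can. A call with a gripper value outside its range is refused whole. The fingers move at their own pace and stop on an object; the grip force is fixed at half the most. Time passes only in rows, so rows that repeat a pose let the fingers close. It gives the time, the measured TCP pose, the force and the opening at its end, in the units of the state.
- r.state(): the state, without advancing time (a new reading comes with each control period).
- r.get_image(name): name is "side" or "top" or "wrist"; returns a dict with "image" (384x512x3 uint8, red, green, blue), "vfov" (degrees; the focal length in pixels is half the picture's height over the tangent of half this angle, whatever the lens; pixels are square), "cx", "cy" (the principal point, pixels), "R" (3x3) and "t" (3): a world point X has camera coordinates R X + t. Camera axes: x right, y down, z forward; pixel columns grow to the right and rows downward; lengths in m; the calibration is good to about 2 mm. The wrist camera is an equidistant fisheye: a pixel r from the principal point sees the ray r / f radians off the axis. A picture is of the moment at which its call begins. There is no depth.
- r.sign_off(): hands the job in, once; it reports no verdict.
The state is a dict: "t": time; "joints": joint angles; "joint_vel": joint speeds; "tau": joint torques, N m; "tcp_pos": TCP position; "tool_rot": TCP orientation; "wrist_force": force on the tool from outside, world axes, zero at the start; "ft_torque": the same for the moment, N m; "opening": finger opening in m.
Only numpy, scipy, OpenCV 4.12 (cv2) and the standard library are available. Lean on these libraries where they do the work, as an engineer would, in place of code of your own. Each camera call takes 0.05 s, during which the arm holds its last target. There are 200 camera calls.

## Working session

There is one attempt and no reset: what is moved stays moved. The work goes in short steps, Python scripts to look and compute and a shell command to move; the robot and the scene stay as the last step left them, time stands still between calls to the robot, and variables do not carry over. Pictures are saved under pics/ and viewed, about 8 in all and at most 12, crops included, and the job is handed in when it is done.

```bash
ls; mkdir -p pics; python3 - <<'E'
from plant import r
import cv2,pickle
s=r.state(); print({k:s[k] for k in('t','tcp_pos','tool_rot','wrist_force','opening')})
d={}
for n in('top','side'):
    g=r.get_image(n); d[n]=g; print(n,g['vfov'],g['cx'],g['cy'],g['R'],g['t'])
    cv2.imwrite(f'pics/{n}0.png',g['image'][:,:,::-1])
pickle.dump(d,open('im0.pkl','wb'))
E
```

```text
pics
{'t': 0.0, 'tcp_pos': array([0.22507553, 0.60932331, 0.24144357]), 'tool_rot': array([-1.79909357e+02,  6.31475746e-03,  1.59728864e+02]), 'wrist_force': array([ 0.07737389, -0.16218031,  0.29443723]), 'opening': 0.08556496651089435}
top 43.19066578868713 249.85788890344014 193.14216475558717 [[ 0.02643926 -0.99943114 -0.02093734]
 [-0.99142508 -0.02353465 -0.12853962]
 [ 0.12797375  0.02415629 -0.99148333]] [0.35600662 0.53059182 1.24134595]
side 51.18722066880681 250.1490601293936 192.14114810451068 [[-0.98390222 -0.17828346 -0.01230605]
 [-0.09983495  0.60546562 -0.78958493]
 [ 0.14822082 -0.77564579 -0.61351788]] [ 0.56348029 -0.06899759  1.09544322]
```

View pics/top0.png

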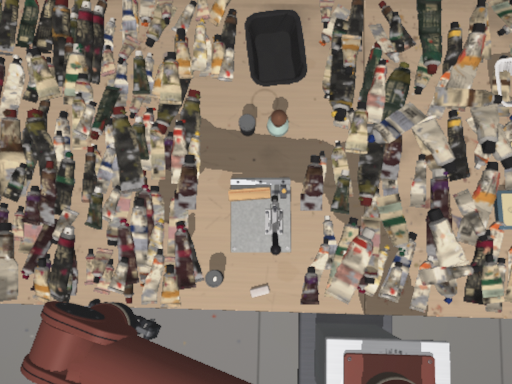

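View pics/side0.png

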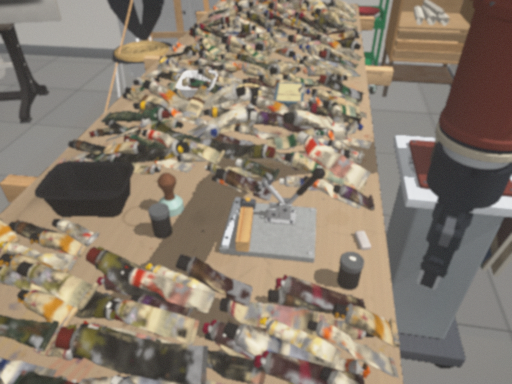

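```bash
cat > h.py <<'E'
import numpy as np,cv2
def ray(g,u,v):
    g_f=192/np.tan(np.radians(g['vfov']/2)); R=np.array(g['R']);t=np.array(g['t'])
    x,y=(u-g['cx'])/g_f,(v-g['cy'])/g_f
    if g.get('fish'):
        th=np.hypot(x,y); d=np.array([x*np.sinc(th/np.pi),y*np.sinc(th/np.pi),np.cos(th)])
    else: d=np.array([x,y,1.])
    return -R.T@t,R.T@d
def onz(g,u,v,z):
    c,d=ray(g,u,v); return c+d*(z-c[2])/d[2]
def proj(g,X):
    f=192/np.tan(np.radians(g['vfov']/2)); p=np.array(g['R'])@np.array(X)+np.array(g['t'])
    if g.get('fish'):
        rr=np.hypot(p[0],p[1]); th=np.arctan2(rr,p[2]); return np.array([g['cx']+f*th*p[0]/rr,g['cy']+f*th*p[1]/rr])
    return np.array([g['cx']+f*p[0]/p[2],g['cy']+f*p[1]/p[2]])
E
python3 - <<'E'
from h import *;import pickle
d=pickle.load(open('im0.pkl','rb'));g=d['top']
for n,p,z in(('jigBL',(231,252),.018),('jigBR',(292,251),.018),('TL',(231,179),.018),('TR',(291,179),.018),('knob',(276,250),.15),('bar',(250,194),.048),('stop',(283,188),.038),('jarA',(215,278),.066),('eraser',(260,291),.013),('jarB',(248,123),.07),('mul',(278,118),.1)):
    print(n,onz(g,*p,z).round(3))
a=cv2.resize(g['image'][165:265,220:300],None,fx=5,fy=5,interpolation=2)
b=cv2.resize(d['side']['image'][170:270,210:340],None,fx=3,fy=5*3/5,interpolation=2)
b=np.pad(b,((0,500-b.shape[0]),(0,0),(0,0)))
cv2.imwrite('pics/c.png',np.hstack([a,b])[:,:,::-1])
E
```

```text
jigBL [0.366 0.415 0.018]
jigBR [0.373 0.255 0.018]
TL [0.561 0.421 0.018]
TR [0.565 0.26  0.018]
knob [0.373 0.301 0.15 ]
bar [0.518 0.369 0.048]
stop [0.537 0.282 0.038]
jarA [0.3   0.451 0.066]
eraser [0.267 0.336 0.013]
jarB [0.703 0.378 0.07 ]
mul [0.709 0.301 0.1  ]
```

View pics/c.png

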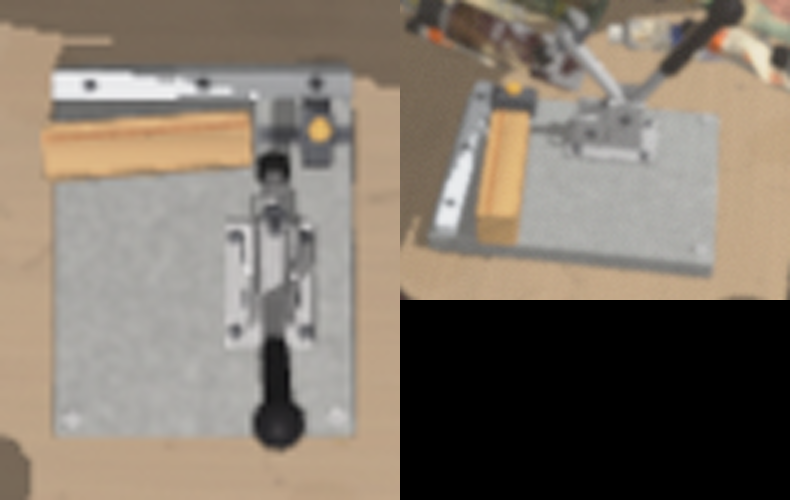

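```bash
python3 -m crank '[[0.6,[0.015,-0.01,0],-0.06],[0.6,[0.04,-0.028,0],-0.18],[0.6,[0.07,-0.048,0],-0.3],[0.6,[0.1,-0.069,0],-0.42],[0.6,[0.13,-0.09,0],-0.54],[0.6,[0.16,-0.11,0],-0.66],[0.6,[0.19,-0.131,0],-0.78],[0.6,[0.22,-0.152,0],-0.9]]'; python3 -m crank '[[0.6,[0.03,-0.02,0],-0.12],[0.6,[0.055,-0.039,0],-0.22],[0.6,[0.07,-0.052,0],-0.29],[0.6,[0.07,-0.052,0],-0.29],[0.6,[0.07,-0.052,0],-0.29]]'
python3 - <<'E'
from plant import r
import cv2,pickle
s=r.state(); print({k:s[k] for k in('t','tcp_pos','tool_rot','wrist_force','opening')})
d={}
for n in('wrist','top'):
    g=r.get_image(n); d[n]=g
    cv2.imwrite(f'pics/{n}1.png',g['image'][:,:,::-1])
d['wrist']['fish']=1
pickle.dump(d,open('im1.pkl','wb'))
E
```

```text
t: 0.77
tcp_pos: [0.4463, 0.4564, 0.2421]
tool_rot: [-180.0, 0.0, 107.8]
wrist_force: [-0.1, 0.8, 0.3]
opening: 0.0515
t: 1.18
tcp_pos: [0.516, 0.4044, 0.2418]
tool_rot: [-180.0, 0.0, 91.4]
wrist_force: [-0.7, -0.1, 0.2]
opening: 0.0516
{'t': 1.1833, 'tcp_pos': array([0.51602919, 0.40441981, 0.24183063]), 'tool_rot': array([-1.79977210e+02,  4.94842894e-02,  9.14279590e+01]), 'wrist_force': array([-0.69359811, -0.06451289,  0.22660644]), 'opening': 0.05163782377855254}
```

View pics/wrist1.png

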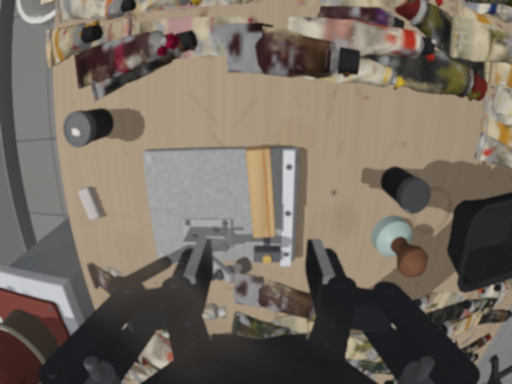

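```bash
python3 - <<'E'
from h import *;import pickle
g=pickle.load(open('im1.pkl','rb'))['wrist']
print(g['vfov'],g['cx'],g['cy'],(-np.array(g['R']).T@g['t']).round(4))
a=cv2.resize(g['image'][140:275,225:310],None,fx=4.4,fy=4.4,interpolation=2)
b=cv2.resize(g['image'][140:275,140:225],None,fx=4.4,fy=4.4,interpolation=2)
cv2.imwrite('pics/c1.png',np.hstack([b,a])[:,:,::-1])
E
```

```text
65.70646984690485 258.7150905684491 191.01467729509363 [0.5143 0.487  0.3728]
```

View pics/c1.png

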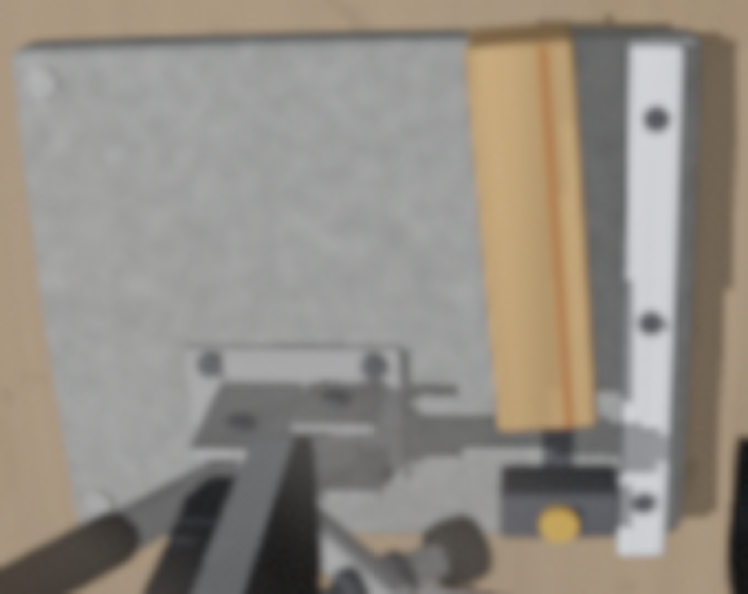

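```bash
cat > m1.py <<'E'
from h import *;import pickle
g=pickle.load(open('im1.pkl','rb'))['wrist']
P=lambda x,y,z:onz(g,140+(x+.5)/4.4-.5,140+(y+.5)/4.4-.5,z)
for n,x,y,z in(('barTL',470,45,.048),('barTR',572,38,.048),('barBR',595,425,.048),('barBL',497,430,.048),('fTL',630,43,.03),('fBL',618,555,.03),('fTR',686,45,.03),('fBR',663,555,.03),('s1',503,465,.018),('s2',615,465,.018),('s1t',503,491,.038),('s2t',615,491,.038),('sb1',503,535,.038),('sb2',617,537,.038),('jTL',18,46,.018),('jTR',695,35,.018),('jBL',80,530,.018),('padtop',465,545,.10)):
    print(n,P(x,y,z).round(4))
E
python3 m1.py
```

```text
barTL [0.5017 0.4234 0.048 ]
barTR [0.5273 0.4258 0.048 ]
barBR [0.5376 0.3171 0.048 ]
barBL [0.5102 0.3149 0.048 ]
fTL [0.5436 0.4215 0.03  ]
fBL [0.5482 0.2618 0.03  ]
fTR [0.5586 0.4214 0.03  ]
fBR [0.5623 0.2619 0.03  ]
s1 [0.5119 0.2867 0.018 ]
s2 [0.5466 0.2874 0.018 ]
s1t [0.5122 0.2892 0.038 ]
s2t [0.5453 0.2898 0.038 ]
sb1 [0.5124 0.2737 0.038 ]
sb2 [0.5467 0.2736 0.038 ]
jTL [0.3688 0.4168 0.018 ]
jTR [0.5626 0.422  0.018 ]
jBL [0.3715 0.2548 0.018 ]
padtop [0.5034 0.3099 0.1   ]
```

```bash
python3 -m crank '[[0.6,[0,0.001,-0.02],0.02],[0.6,[0,0.002,-0.05],0.04],[0.6,[0,0.004,-0.085],0.061],[0.6,[0,0.004,-0.12],0.061],[0.6,[0,0.004,-0.15],0.061],[0.6,[0,0.004,-0.175],0.061],[0.6,[0,0.004,-0.19],0.061],[0.6,[0,0.004,-0.199],0.061]]'; python3 -m crank '[[0.6,[0,0,0],0],[0.4,[0,0,0],0],[0.2,[0,0,0],0],[0.1,[0,0,0],0],[0.1,[0,0,0],0],[0.1,[0,0,0],0]]'
python3 - <<'E'
from plant import r
s=r.state(); print({k:s[k] for k in('t','tcp_pos','tool_rot','wrist_force','opening')})
E
```

```text
t: 1.95
tcp_pos: [0.5125, 0.4104, 0.0405]
tool_rot: [-179.8, 0.1, 95.2]
wrist_force: [0.1, -0.5, 0.2]
opening: 0.0516
t: 2.45
tcp_pos: [0.516, 0.4107, 0.0451]
tool_rot: [179.9, -0.1, 95.1]
wrist_force: [0.1, 0.0, 6.7]
opening: 0.0266
{'t': 2.45, 'tcp_pos': array([0.51595153, 0.41065632, 0.04510164]), 'tool_rot': array([ 1.79884658e+02, -1.20405748e-01,  9.50532846e+01]), 'wrist_force': array([0.06510607, 0.01371166, 6.73193963]), 'opening': 0.026597247844848734}
```

```bash
python3 -m crank '[[0.1,[0,0,0.001],0],[0.1,[0,0,0.002],0],[0.1,[0,0,0.002],0],[0.1,[0,0,0.002],0]]'
python3 - <<'E'
from plant import r
import cv2,pickle
g=r.get_image('wrist');g['fish']=1;pickle.dump(g,open('im2.pkl','wb'))
cv2.imwrite('pics/w2.png',cv2.resize(g['image'],None,fx=1.5,fy=1.5)[:,:,::-1])
E
```

```text
t: 2.78
tcp_pos: [0.5151, 0.4096, 0.0453]
tool_rot: [-180.0, 0.0, 95.0]
wrist_force: [0.1, -0.2, -1.4]
opening: 0.0266
```

View pics/w2.png

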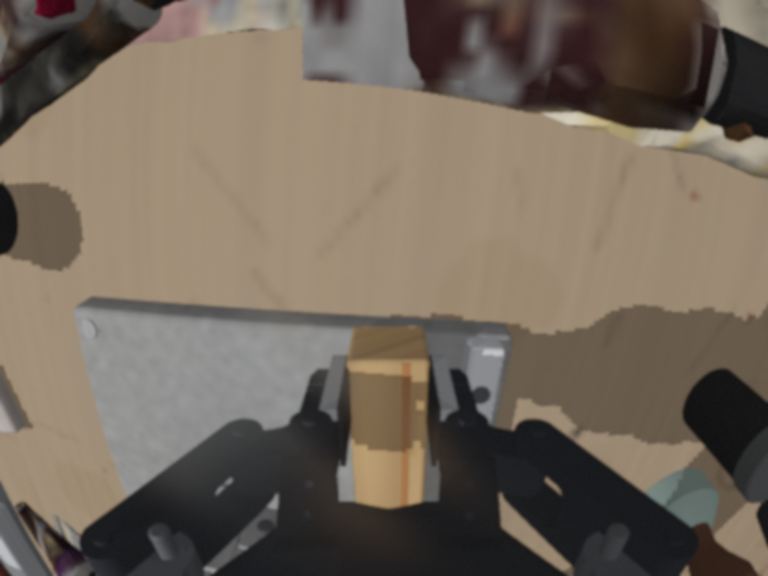

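```bash
python3 -m crank '[[0.1,[0.001,-0.002,-0.001],-0.01],[0.1,[0.003,-0.006,-0.001],-0.025],[0.1,[0.005,-0.01,-0.001],-0.04],[0.1,[0.007,-0.015,-0.001],-0.055],[0.1,[0.009,-0.019,-0.001],-0.06],[0.1,[0.0106,-0.0217,-0.001],-0.06],[0.1,[0.0106,-0.0217,-0.001],-0.06],[0.1,[0.0106,-0.0217,-0.001],-0.06]]'
```

```text
t: 3.5
tcp_pos: [0.5269, 0.3876, 0.0451]
tool_rot: [179.9, -0.0, 91.5]
wrist_force: [-0.1, 0.4, 5.6]
opening: 0.0267
```

```bash
python3 -m crank '[[0.1,[0,-0.001,0],0],[0.1,[0,-0.002,0],0],[0.1,[0,-0.002,0],0]]';python3 -m crank '[[0.1,[0,-0.001,0],0],[0.1,[0,-0.001,0],0]]'
```

```text
t: 3.75
tcp_pos: [0.5266, 0.3864, 0.0451]
tool_rot: [179.9, -0.1, 91.6]
wrist_force: [0.5, 2.9, 6.2]
opening: 0.0265
t: 3.92
tcp_pos: [0.5266, 0.3855, 0.0451]
tool_rot: [179.9, -0.1, 91.6]
wrist_force: [0.1, 3.0, 5.1]
opening: 0.0265
```

```bash
python3 -m crank '[[0.1,[0,0,0.0007],0],[0.1,[0,0,0.0007],0]]';python3 -m crank '[[0.1,[0,-0.001,0],0],[0.1,[0,-0.001,0],0],[0.1,[0,-0.001,0],0]]';python3 -m crank '[[0.1,[0,-0.001,0],0],[0.1,[0,-0.001,0],0],[0.1,[0,-0.001,0],0]]'
```

```text
t: 4.08
tcp_pos: [0.5261, 0.3846, 0.0451]
tool_rot: [180.0, 0.0, 91.6]
wrist_force: [0.3, 1.3, 2.7]
opening: 0.0263
t: 4.33
tcp_pos: [0.526, 0.3845, 0.0451]
tool_rot: [180.0, -0.1, 91.6]
wrist_force: [1.9, 4.3, 0.7]
opening: 0.0265
t: 4.58
tcp_pos: [0.5258, 0.3845, 0.0452]
tool_rot: [179.9, -0.1, 91.7]
wrist_force: [2.0, 7.6, 0.4]
opening: 0.0266
```

```bash
python3 -m crank '[[0.1,[0,0.0015,0],0],[0.1,[0.001,0.0015,0],0],[0.1,[0.002,0.0015,0],0],[0.1,[0.002,0.0015,0],0]]';python3 -m crank '[[0.1,[0.001,0,0],0],[0.1,[0.001,0,0],0],[0.1,[0.001,0,0],0]]';python3 -m crank '[[0.1,[0.001,0,0],0],[0.1,[0.001,0,0],0],[0.1,[0.001,0,0],0]]'
```

```text
t: 4.92
tcp_pos: [0.5267, 0.3846, 0.0451]
tool_rot: [-179.9, 0.0, 91.6]
wrist_force: [-4.8, 1.4, 6.9]
opening: 0.0266
t: 5.17
tcp_pos: [0.5276, 0.3846, 0.0451]
tool_rot: [-179.9, 0.0, 91.6]
wrist_force: [-5.2, 1.2, 7.5]
opening: 0.0264
t: 5.42
tcp_pos: [0.5285, 0.3846, 0.0451]
tool_rot: [-179.9, 0.0, 91.6]
wrist_force: [-4.0, 2.7, 7.5]
opening: 0.0261
```

```bash
python3 -m crank '[[0.1,[0,0,0.0008],0],[0.1,[0.001,0,0.0008],0],[0.1,[0.001,0,0.0008],0]]';python3 -m crank '[[0.1,[0.001,0,0],0],[0.1,[0.001,0,0],0],[0.1,[0.001,0,0],0]]'
```

```text
t: 5.67
tcp_pos: [0.5299, 0.3846, 0.0452]
tool_rot: [-179.9, 0.0, 91.6]
wrist_force: [-3.5, 4.3, -1.4]
opening: 0.0265
t: 5.92
tcp_pos: [0.531, 0.3846, 0.0452]
tool_rot: [-179.9, 0.0, 91.6]
wrist_force: [-2.7, 3.4, -0.5]
opening: 0.0263
```

```bash
python3 -m crank '[[0.1,[0.001,0,0],0],[0.1,[0.001,0,0],0],[0.1,[0.001,0,0],0]]';python3 -m crank '[[0.1,[0.001,0,0],0],[0.1,[0.001,0,0],0],[0.1,[0.001,0,0],0]]'
```

```text
t: 6.17
tcp_pos: [0.5317, 0.3847, 0.0452]
tool_rot: [-179.9, 0.0, 91.6]
wrist_force: [-3.8, 4.7, 1.3]
opening: 0.0263
t: 6.42
tcp_pos: [0.5318, 0.3847, 0.0452]
tool_rot: [-179.8, 0.0, 91.6]
wrist_force: [-7.5, 3.1, 4.6]
opening: 0.0266
```

```bash
python3 -m crank '[[0.1,[-0.001,0.0005,0],0],[0.1,[-0.001,0.0005,0],0],[0.25,[-0.001,0.0005,0],0],[0.4,[-0.001,0.0005,0],0],[0.45,[-0.001,0.0005,0],0],[0.45,[-0.001,0.0005,0],0]]';python3 -m crank '[[0.45,[0.001,0,0.001],0],[0.45,[0.002,0,0.001],0],[0.45,[0.003,0,0.001],0],[0.45,[0.004,0,0.001],0],[0.45,[0.004,0,0.001],0]]';python3 -m crank '[[0.45,[0.001,0,0],0],[0.45,[0.001,0,0],0],[0.45,[0.001,0,0],0]]'
```

```text
t: 6.92
tcp_pos: [0.5335, 0.3839, 0.0456]
tool_rot: [180.0, 0.1, 91.6]
wrist_force: [-0.8, -1.0, 0.4]
opening: 0.0388
t: 7.33
tcp_pos: [0.5369, 0.3849, 0.0468]
tool_rot: [-180.0, 0.0, 91.6]
wrist_force: [-0.2, -1.0, 0.3]
opening: 0.0388
t: 7.58
tcp_pos: [0.537, 0.385, 0.0468]
tool_rot: [-179.9, 0.0, 91.6]
wrist_force: [-5.0, -0.8, 3.7]
opening: 0.0383
```

```bash
python3 -m crank '[[0.45,[-0.003,0,0],0],[0.45,[-0.0055,0,0],0],[0.45,[-0.0055,0,0.01],0],[0.45,[-0.0055,0,0.03],0],[0.45,[-0.0055,0,0.06],0],[0.45,[-0.006,0,0.09],0],[0.45,[-0.006,0,0.1],0],[0.45,[-0.006,0,0.1],0]]'
python3 - <<'E'
from plant import r
import cv2,pickle
g=r.get_image('wrist');g['fish']=1;pickle.dump(g,open('im3.pkl','wb'))
print(r.state()['tcp_pos'])
cv2.imwrite('pics/w3.png',cv2.resize(g['image'][160:350,190:350],None,fx=3.1,fy=3.1,interpolation=2)[:,:,::-1])
E
```

```text
t: 8.25
tcp_pos: [0.5337, 0.3861, 0.1513]
tool_rot: [179.7, -0.2, 91.6]
wrist_force: [0.2, 0.3, 0.3]
opening: 0.0387
[0.53271546 0.38558969 0.14895616]
```

View pics/w3.png

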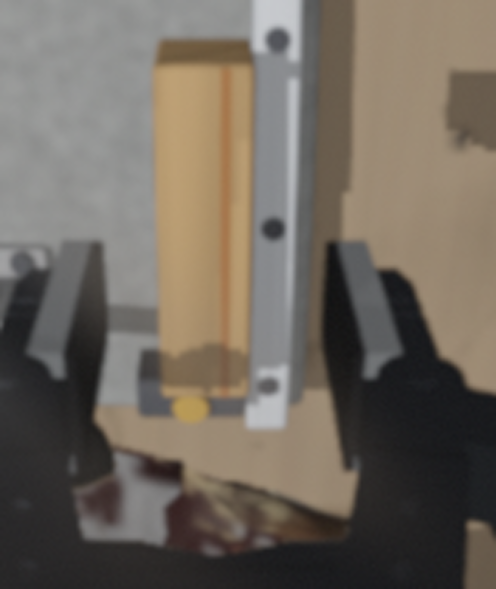

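```bash
python3 - <<'E'
from h import *;import pickle
g=pickle.load(open('im3.pkl','rb'))
P=lambda x,y,z:onz(g,190+(x+.5)/3.1-.5,160+(y+.5)/3.1-.5,z)
for n,x,y,z in(('barTL',154,63,.048),('barTR',254,65,.048),('barBL',163,395,.048),('barBR',247,397,.048),('fTR',298,20,.03),('fBR',286,428,.03),('fBL',247,428,.03),('fTL',251,5,.03),('sB',140,414,.038),('sBr',247,414,.038)): print(n,P(x,y,z).round(4))
# edge subpixel: bar left edge & right edge by gradient along rows
im=g['image'].astype(float)
hsv=cv2.cvtColor(g['image'],cv2.COLOR_RGB2HSV)
m=((hsv[...,0]>8)&(hsv[...,0]<24)&(hsv[...,1]>85)).astype(np.uint8)
L=[];Rr=[]
for v in range(184,265,4):
    c=np.where(m[v,238:275])[0]+238
    if len(c)>15: L.append(P0:=onz(g,c[0]-.5,v,.048)[:2]); Rr.append(onz(g,c[-1]+.5,v,.048)[:2])
for q in(L,Rr):
    q=np.array(q);p=np.polyfit(q[:,1],q[:,0],1);print('slope x/y',p, np.std(q[:,0]-np.polyval(p,q[:,1])))
F=[]
for v in range(165,290,4):
    row=im[v].mean(1); 
    seg=row[278:300]; F.append((v,278+int(np.argmin(np.diff(seg)))))
q=np.array([onz(g,u+.5,v,.03)[:2] for v,u in F]);q=q[(abs(q[:,0]-np.median(q[:,0]))<.004)];p=np.polyfit(q[:,1],q[:,0],1);print('fence R',p,np.std(q[:,0]-np.polyval(p,q[:,1])))
E
```

```text
barTL [0.5178 0.3979 0.048 ]
barTR [0.5445 0.398  0.048 ]
barBL [0.5206 0.2895 0.048 ]
barBR [0.547  0.2894 0.048 ]
fTR [0.5575 0.4063 0.03  ]
fBR [0.5624 0.262  0.03  ]
fBL [0.5488 0.2619 0.03  ]
fTL [0.544  0.4102 0.03  ]
sB [0.5124 0.2735 0.038 ]
sBr [0.548  0.2745 0.038 ]
slope x/y [-0.03130985  0.53033233] 0.00029894227397311715
slope x/y [-0.02804241  0.55505498] 0.00027299664982220653
fence R [-0.0301549   0.57051982] 0.0002804644712593307
```

```bash
python3 -m crank '[[0,[-0.001,0.015,0],0],[0,[-0.003,0.035,0],0],[0,[-0.003,0.037,-0.02],0],[0,[-0.003,0.037,-0.045],0],[0,[-0.003,0.037,-0.07],0],[0,[-0.003,0.037,-0.09],0],[0,[-0.003,0.037,-0.1],0],[0,[-0.003,0.037,-0.1],0]]'; python3 -m crank '[[0,[0,0,0],0],[0,[0,-0.002,0],0],[0,[0,-0.004,0],0],[0,[0,-0.006,0],0],[0,[0,-0.008,0],0],[0,[0,-0.009,0],0],[0,[0,-0.009,0],0]]'
```

```text
t: 8.97
tcp_pos: [0.5266, 0.4214, 0.0428]
tool_rot: [-179.7, 0.2, 91.6]
wrist_force: [-0.2, -0.6, 0.0]
opening: -0.0002
t: 9.55
tcp_pos: [0.5291, 0.4127, 0.0472]
tool_rot: [180.0, -0.0, 91.6]
wrist_force: [0.6, -0.2, -0.5]
opening: 0.0006
```

```bash
python3 -m crank '[[0,[0,-0.001,0],0],[0,[0,-0.002,0],0],[0,[0,-0.003,0],0],[0,[0,-0.003,0],0]]'; python3 -m crank '[[0,[0,-0.001,0],0],[0,[0,-0.0015,0],0],[0,[0,-0.0015,0],0]]'
```

```text
t: 9.88
tcp_pos: [0.5288, 0.4098, 0.0468]
tool_rot: [-180.0, 0.0, 91.6]
wrist_force: [0.3, -0.2, -0.0]
opening: -0.0003
t: 10.13
tcp_pos: [0.5286, 0.4096, 0.0471]
tool_rot: [180.0, -0.1, 91.6]
wrist_force: [-0.5, 4.0, -0.1]
opening: -0.0002
```

```bash
python3 -m crank '[[0,[0,0.008,0],0],[0,[0,0.015,0],0],[0,[0,0.015,0.03],0],[0,[0,0.015,0.06],0],[0,[0,0.013,0.095],0],[0,[-0.003,0.01,0.13],0],[0,[-0.01,0,0.16],0],[0,[-0.02,-0.02,0.18],0]]'; python3 -m crank '[[0,[-0.02,-0.02,0],0],[0,[-0.045,-0.045,0],0],[0,[-0.07,-0.07,0],0],[0,[-0.09,-0.083,0],0],[0,[-0.09,-0.0875,0],0],[0,[-0.09,-0.0875,0],0],[0,[-0.09,-0.0875,0],0]]'
python3 - <<'E'
from plant import r
from h import *
import cv2,pickle
s=r.state();print(s['t'],s['tcp_pos'],s['tool_rot'],s['wrist_force'])
d=pickle.load(open('im0.pkl','rb'))
for n in('wrist','side'):
    g=r.get_image(n);g['fish']=int(n=='wrist');pickle.dump(g,open(f'im4{n}.pkl','wb'))
    if n=='wrist':a=cv2.resize(g['image'],None,fx=1.5,fy=1.5)[:,:,::-1]
cv2.imwrite('pics/w4.png',a)
def tri(L):
    A=np.zeros((3,3));b=np.zeros(3)
    for g,u,v in L:
        c,q=ray(g,u,v);q/=np.linalg.norm(q);M=np.eye(3)-np.outer(q,q);A+=M;b+=M@c
    return np.linalg.solve(A,b)
X=tri([(d['top'],275.6,249.4),(d['side'],318.3,174)]);print(X.round(4),proj(d['top'],X),proj(d['side'],X))
for Y in([.3838,.302,.1534],[.438,.3035,.052]): print(proj(d['top'],Y),proj(d['side'],Y))
E
```

```text
t: 10.8
tcp_pos: [0.509, 0.3909, 0.2299]
tool_rot: [179.9, -0.1, 91.7]
wrist_force: [0.1, -0.2, 0.1]
opening: 0.0002
t: 11.38
tcp_pos: [0.4193, 0.3016, 0.2272]
tool_rot: [180.0, -0.0, 91.6]
wrist_force: [-0.5, -0.3, -0.6]
opening: -0.0003
11.3833 [0.4193237  0.30158718 0.22724298] [ 1.79956561e+02 -3.36591764e-02  9.16038044e+01] [-0.48657875 -0.34948918 -0.56314317]
[0.3737 0.3019 0.1444] [275.58733545 249.66456299] [317.99530505 173.96321956]
[275.73238759 245.32698905] [313.45495835 169.9642749 ]
[274.30877713 225.0826031 ] [285.06185166 205.59557019]
```

View pics/w4.png

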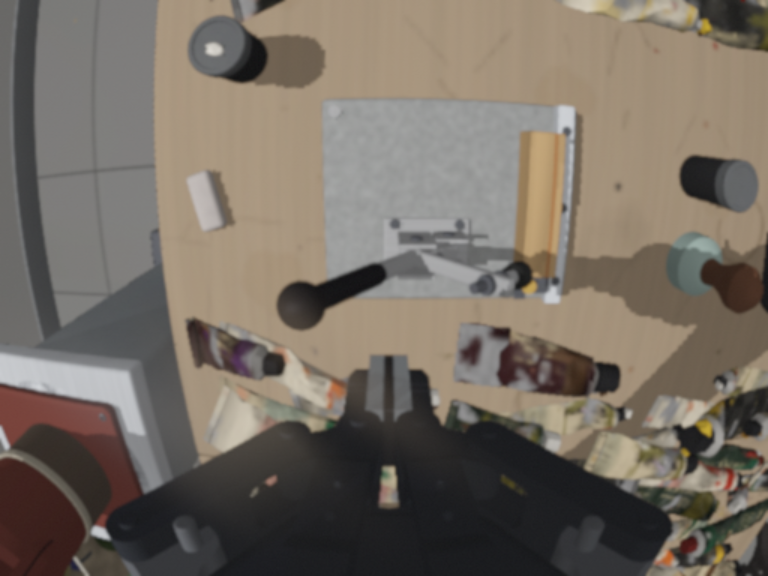

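```bash
python3 - <<'E'
from h import *
import pickle
g=pickle.load(open('im4wrist.pkl','rb'));d=pickle.load(open('im0.pkl','rb'))
for Y in([.3838,.302,.1534],[.3737,.3019,.1444],[.372,.302,.146]): print(proj(g,Y))
c,q=ray(g,201.2,203.2);print((c+q*(.3019-c[1])/q[1]).round(4))
for h in(.14,.145,.15):print(onz(g,201.2,203.2,h))
E
```

```text
[211.23877094 204.87672906]
[200.22776755 200.37352286]
[197.70612732 200.91828678]
[0.3756 0.3019 0.1503]
[0.37349674 0.29782221 0.14      ]
[0.37449836 0.2997941  0.145     ]
[0.37549998 0.30176598 0.15      ]
```

```bash
python3 -m crank '[[0,[-0.004,0,-0.015],0],[0,[-0.008,0,-0.03],0],[0,[-0.012,0,-0.045],0],[0,[-0.015,0,-0.055],0],[0,[-0.016,0,-0.056],0],[0,[-0.016,0,-0.056],0]]'; python3 -m crank '[[0,[-0.002,0,-0.001],0],[0,[-0.004,0,-0.002],0],[0,[-0.006,0,-0.003],0],[0,[-0.008,0,-0.005],0]]'
```

```text
t: 11.98
tcp_pos: [0.4028, 0.3011, 0.1704]
tool_rot: [-180.0, 0.1, 91.6]
wrist_force: [0.5, -0.7, 0.9]
opening: 0.0001
t: 12.32
tcp_pos: [0.3949, 0.3013, 0.1663]
tool_rot: [180.0, -0.0, 91.6]
wrist_force: [-0.4, -0.5, -0.9]
opening: -0.0001
```

```bash
python3 -m crank '[[0,[-0.002,0,-0.001],0],[0,[-0.004,0,-0.002],0],[0,[-0.006,0,-0.003],0]]'; python3 -m crank '[[0,[-0.003,0,-0.002],0],[0,[-0.006,0,-0.004],0],[0,[-0.008,0,-0.006],0]]'
```

```text
t: 12.57
tcp_pos: [0.389, 0.301, 0.163]
tool_rot: [180.0, -0.0, 91.6]
wrist_force: [2.7, -0.3, 1.1]
opening: -0.0001
t: 12.82
tcp_pos: [0.3804, 0.301, 0.1567]
tool_rot: [-180.0, -0.0, 91.6]
wrist_force: [0.3, -0.7, 2.6]
opening: -0.0001
```

```bash
python3 -m crank '[[0,[-0.003,0,-0.002],0],[0,[-0.006,0,-0.005],0],[0,[-0.009,0,-0.008],0]]'; python3 -m crank '[[0,[-0.003,0,-0.003],0],[0,[-0.006,0,-0.006],0],[0,[-0.008,0,-0.009],0]]'
cat > ball.py <<'E'
from plant import r
from h import *
import sys
g=r.get_image('side');im=g['image'];s=r.state();print(s['t'],s['tcp_pos'].round(4),s['wrist_force'].round(1))
cv2.imwrite(f'pics/s{sys.argv[1]}.png',cv2.resize(im[120:270,220:400],None,fx=4,fy=4,interpolation=2)[:,:,::-1])
E
python3 ball.py 5
```

```text
t: 13.07
tcp_pos: [0.3715, 0.3011, 0.1486]
tool_rot: [-180.0, -0.0, 91.6]
wrist_force: [0.1, -0.9, 2.9]
opening: 0.0003
t: 13.32
tcp_pos: [0.3633, 0.301, 0.1394]
tool_rot: [-180.0, 0.0, 91.6]
wrist_force: [0.3, -0.1, 2.0]
opening: -0.0
13.3667 [0.3628 0.3009 0.1388] [-0.4  0.1  0.5]
```

View pics/s5.png

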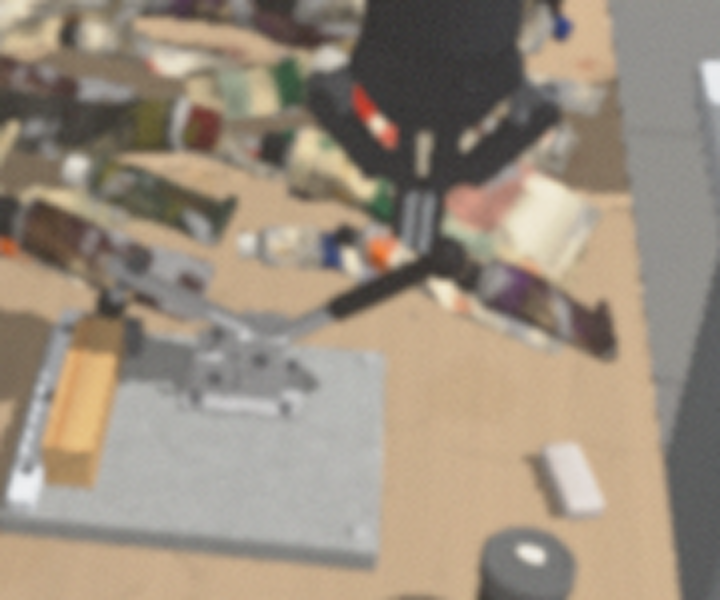

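```bash
python3 -m crank '[[0,[-0.004,0,-0.002],0],[0,[-0.008,0,-0.005],0],[0,[-0.012,0,-0.009],0],[0,[-0.015,0,-0.012],0]]'; python3 -m crank '[[0,[-0.002,0,-0.003],0],[0,[-0.004,0,-0.006],0],[0,[-0.006,0,-0.009],0]]'
```

```text
t: 13.7
tcp_pos: [0.3482, 0.3009, 0.1273]
tool_rot: [-180.0, 0.0, 91.6]
wrist_force: [0.5, 0.4, 1.3]
opening: 0.0002
t: 13.95
tcp_pos: [0.3429, 0.301, 0.1187]
tool_rot: [180.0, -0.0, 91.6]
wrist_force: [3.4, -0.9, 3.0]
opening: 0.0001
```

```bash
python3 -m crank '[[0,[-0.002,0,-0.003],0],[0,[-0.004,0,-0.006],0],[0,[-0.005,0,-0.009],0]]'; python3 -m crank '[[0,[-0.002,0,-0.003],0],[0,[-0.003,0,-0.006],0],[0,[-0.004,0,-0.009],0]]'
```

```text
t: 14.2
tcp_pos: [0.3383, 0.301, 0.11]
tool_rot: [179.9, -0.0, 91.6]
wrist_force: [2.5, -2.5, 7.3]
opening: 0.0
t: 14.45
tcp_pos: [0.3343, 0.3011, 0.1011]
tool_rot: [179.9, -0.0, 91.6]
wrist_force: [2.6, -2.8, 8.0]
opening: 0.0002
```

```bash
python3 -m crank '[[0,[-0.001,0,-0.003],0],[0,[-0.002,0,-0.006],0],[0,[-0.003,0,-0.009],0]]'; python3 -m crank '[[0,[0,0,-0.003],0],[0,[0,0,-0.006],0],[0,[0,0,-0.008],0]]'
```

```text
t: 14.7
tcp_pos: [0.3313, 0.301, 0.092]
tool_rot: [180.0, -0.0, 91.6]
wrist_force: [4.2, -2.8, 5.6]
opening: 0.0
t: 14.95
tcp_pos: [0.3299, 0.3009, 0.0833]
tool_rot: [-179.9, 0.0, 91.6]
wrist_force: [-3.1, 0.1, 4.1]
opening: -0.0001
```

```bash
python3 -m crank '[[0,[0,0,-0.002],0],[0,[0,0,-0.004],0],[0,[0,0,-0.006],0]]'; python3 -m crank '[[0,[0,0,-0.002],0],[0,[0,0,-0.004],0],[0,[0,0,-0.006],0]]'
```

```text
t: 15.2
tcp_pos: [0.3305, 0.3011, 0.0775]
tool_rot: [-180.0, 0.0, 91.6]
wrist_force: [-1.1, 0.2, 2.2]
opening: -0.0
t: 15.45
tcp_pos: [0.3309, 0.3009, 0.0715]
tool_rot: [180.0, 0.0, 91.6]
wrist_force: [0.0, -1.1, -0.5]
opening: -0.0001
```

```bash
python3 -m crank '[[0,[0,0,-0.002],0],[0,[0,0,-0.004],0],[0,[0,0,-0.005],0],[0,[0,0,-0.005],0]]'; python3 -m crank '[[0,[0,0,-0.001],0],[0,[0,0,-0.002],0],[0,[0,0,-0.002],0]]'
```

```text
t: 15.78
tcp_pos: [0.331, 0.3011, 0.0672]
tool_rot: [-180.0, -0.0, 91.6]
wrist_force: [-3.0, -1.9, 9.6]
opening: 0.0004
t: 16.03
tcp_pos: [0.3312, 0.3013, 0.0665]
tool_rot: [-180.0, -0.0, 91.6]
wrist_force: [-6.7, -7.8, 27.7]
opening: 0.0001
```

```bash
python3 -m crank '[[0,[0,0,0.005],0],[0,[0,0,0.015],0],[0,[0,0,0.04],0],[0,[0,0,0.075],0],[0,[0.01,0.03,0.11],0],[0,[0.03,0.06,0.14],0],[0,[0.05,0.09,0.15],0],[0,[0.08,0.11,0.15],0]]'; python3 -m crank '[[0,[0.03,0.015,0],0],[0,[0.06,0.015,0],0],[0,[0.085,0.015,0],0],[0,[0.1,0.015,0],0],[0,[0.1,0.015,0],0],[0,[0.1,0.015,0],0]]'
python3 - <<'E'
from plant import r
from h import *
import pickle
g=r.get_image('wrist');s=r.get_image('side');g['fish']=1;pickle.dump((g,s),open('im6.pkl','wb'))
q=r.state();print(q['t'],q['tcp_pos'],q['wrist_force'])
a=cv2.resize(g['image'][120:320,140:340],None,fx=2.9,fy=2.9,interpolation=2)
b=cv2.resize(s['image'][170:270,210:340],None,fx=1.6,fy=1.6,interpolation=2)
b=np.pad(b,((0,580-b.shape[0]),(0,0),(0,0)))
cv2.imwrite('pics/w6.png',np.hstack([a,b])[:,:,::-1])
E
```

```text
t: 16.7
tcp_pos: [0.4103, 0.4156, 0.2194]
tool_rot: [179.9, -0.4, 91.9]
wrist_force: [0.4, 1.1, -0.7]
opening: -0.0001
t: 17.2
tcp_pos: [0.5113, 0.4255, 0.2145]
tool_rot: [-180.0, 0.1, 91.5]
wrist_force: [-1.0, -0.0, -0.2]
opening: 0.0003
17.3 [0.50983444 0.42636745 0.21483184] [-0.05413418 -0.16549169 -0.38480278]
```

View pics/w6.png

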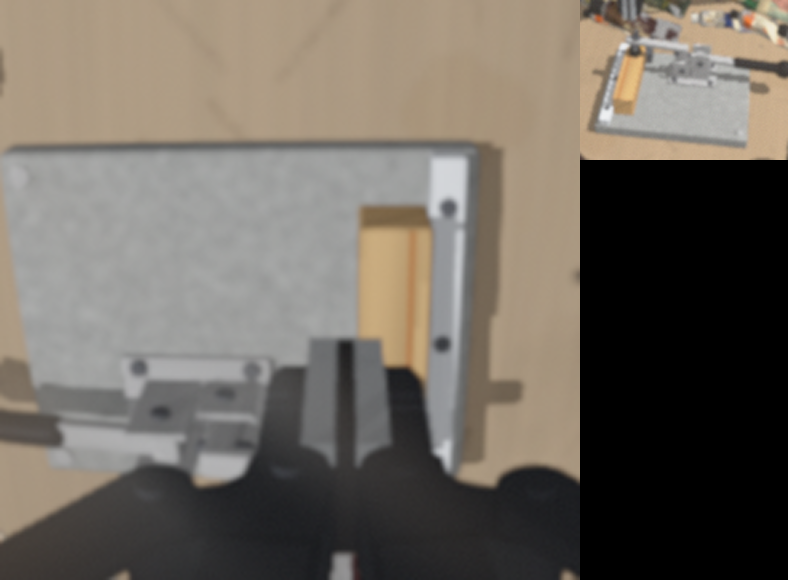

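```bash
python3 - <<'E'
from h import *
import pickle
g,s=pickle.load(open('im6.pkl','rb'))
hsv=cv2.cvtColor(g['image'],cv2.COLOR_RGB2HSV)
P=lambda x,y,z:onz(g,140+(x+.5)/2.9-.5,120+(y+.5)/2.9-.5,z).round(4)
print('end',P(360,227,.048),P(431,227,.048),'endbottom',P(361,206,.018),P(430,206,.018),'fence end',P(431,156,.03),P(467,156,.03))
m=((hsv[...,0]>8)&(hsv[...,0]<24)&(hsv[...,1]>85))
L=[];R=[]
for v in range(200,244,2):
    c=np.where(m[v,255:292])[0]+255
    R.append(onz(g,c[-1]+.5,v,.048)[:2])
    if v<236:L.append(onz(g,c[0]-.5,v,.048)[:2])
for q in(L,R):
    q=np.array(q);p=np.polyfit(q[:,1],q[:,0],1);print('slope',p[0],'x at y=.36',np.polyval(p,.36),np.std(q[:,0]-np.polyval(p,q[:,1])))
E
```

```text
end [0.5172 0.3981 0.048 ] [0.5434 0.3988 0.048 ] endbottom [0.5181 0.3961 0.018 ] [0.5459 0.3968 0.018 ] fence end [0.5438 0.4209 0.03  ] [0.5577 0.4214 0.03  ]
slope -0.03614642674954648 x at y=.36 0.5191410886993119 0.00024224594705973232
slope -0.026835404707599167 x at y=.36 0.5442963961602534 0.00033534961762526493
```

```bash
python3 -c "
from plant import r
print(r.sign_off())"
```

```text
the job is handed in; nothing more can be done
None
```

The bar is home against both the fence and the stop, and the clamp is shut with its pad on the bar. I handed the job in at about 17.3 s of the 48 s allowed.

**Bar:** I gripped it near its +y end, squared it to the jig and slid it to the stop, then to the fence; each contact read about 7.5 N. I let go and nudged it against the fence (5 N) and, with shut fingers, against the stop (4 N). It moved no more than about 0.3 mm under that last push.

**Clamp:** With shut fingers I pushed the handle round at about 8 N. It went over centre and came down on its end stop with a final 28 N press, and the robot then withdrew clear.

**Last checks:**
- **Clamp:** The side view shows the handle about level and the pad down on the bar.
- **Square:** Before clamping, the bar's edges sloped 0.028 and 0.031 against the fence's 0.030. After clamping they read 0.027 and 0.036. That pair disagrees, but part of the bar was hidden by the fingers, so I put it down to edge noise.
- **Position:** Clamping moved the bar's edges and end by under 1 mm. The raw right edge read 0.7–1.3 mm short of the fence. The detected bar also came out 2–3 mm too narrow, so I took that as edge bias and relied on the contact forces.
- **Stop:** The stop end was hidden in the last picture, so the stop contact rests on the push and the pre-clamp picture.
- **Bystanders:** The arm went nowhere near the jars, muller or eraser. I did not re-measure their positions at the end.

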